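Free a casting flask from its left-hand-threaded press and stand it in the cooling cradle

TASK

Take the brass flask out of the small bench press and stand it flat in the cooling cradle. The press screw has a left-hand thread: turn its T-bar clockwise, seen from above, well over a third of a turn until the rib under the platen is clear of the groove in the flask, draw the flask out through the front by its sides, and set it down on the worktop and let go of it; then take it again by its two ends, because the cradle's cheeks leave no room for fingers at its sides, and set it down in the middle between them. Leave the screw loosened, let go, and leave the other things where they stand.

Things in the scene. Friction and masses are not known exactly. Their poses are not given: they have to be found in the camera images.
- press: Grey bench press, fixed. Origin on the worktop under the vertical screw axis; its x axis points from the open front (mouth, -x) to the back. Base plate 100 x 96 mm, 6 mm thick, from x = -60 to +40. Two columns at x = -13..13, inner faces at y = +-32, carry a bridge, underside at z = 52 mm, top at 64 mm. Nothing is in front of the bridge.
- screw_bar (a point): Centre of the dark steel T-bar on top of the press screw, on the screw axis, 77 mm above the worktop when closed. The bar lies along this point's own x axis: 56 mm long, 13 mm thick (y), 16 mm high (8 mm under to 8 mm over this point); under it are 4 mm of hub, then the bridge. It turns and rises with the screw. Grip it by its thickness.
- press_screw (a joint): Turn of the screw in rad: starts at 0.05 to 0.35, grows as the bar turns clockwise seen from above (left-hand thread, loosens); stops at 0 (tight) and 3.5. Each rad lifts bar and platen 2.5 mm; it stays where it is left and takes about 0.06 N m. The platen's rib reaches 4 mm into the flask's groove at 0 and is clear of it from 1.9 rad on.
- flask: Brass flask, a block 64 mm along x, 54 mm along y, 32 mm high, about 0.4 kg; origin at the centre of its underside. A groove 10 mm wide crosses its top near the +x end (x = 17 to 27). It starts in the press on the 6 mm base plate, axes along the press's, 22 mm in front of the screw axis: its front 41 mm stand out of the bridge, the +x end is under it.
- cradle: Aluminium cooling cradle, fixed. Floor plate 76 mm (x) x 80 mm (y), 7 mm thick; two upright cheeks 50 mm long along x, inner faces at y = +-31, 8 mm thick, tops at z = 46 mm; open at both x ends. Origin on the worktop under its centre. The flask stands in it with its x along the cradle's x, either way round, 4 mm play at each side.
- plaster_model: White plaster tooth model, 48 x 61 x 24 mm, loose, a bystander behind the gap between press and cradle; origin at the centre of its underside.
- stain_bottle: Small yellow-capped bottle, 30 mm in diameter, 78 mm high, loose, a bystander behind the press; origin at the centre of its underside.
- powder_jar: White powder jar, 50 mm in diameter, 41 mm high, loose, a bystander behind the cradle; origin at the centre of its underside.
- wax_spatula: Thin wax spatula, 10 x 196 x 10 mm, lying loose at the right along its y axis, a bystander; origin at its centre.
There are look-alikes about, which are no part of the job. There is more than one size of the flask; the job needs the smaller.

How it is judged:
By the outcome, as a careful person would: the job done as asked, in the order asked, and still so for the second after the job is handed in, with the robot touching nothing.
It also fails if it takes over 70 s, if anything falls off the work surface, if the arm or the gripper's body presses on something with over 40 N, if the wrist force passes 120 N, or if a joint passes its speed limit or range.

ROBOT

A 7-joint arm with a two-finger parallel gripper is mounted at the origin on a cart in front of the work surface, level with it; the furniture and walls round the work are solid. World frame = base frame: x ahead of the robot, y to its left, z up, the work surface at z = 0. Lengths are in m, angles in rad, forces in N, time in s.
With the tool pointing down it reaches from about 0.35 to 0.9 m from the base axis. Payload 8.1 kg.
Tool frame: the origin (TCP) lies at the very end of the fingers, on their centre line; the grasp point (between the pads) lies 19 mm behind it (arm.tcp_to_grasp is the z of the grasp point in the tool frame, in m); z points along the fingers, y is the line along which they close (so a half turn about z gives the same grasp; the last joint's range is limited). The gripper opens to 92 mm and grips with 3 to 60 N. Pads are 19 mm wide; open, the fingers measure 130 mm over their backs; the gripper's body (75 mm by 190 mm) begins 47 mm behind the grasp point.
Start: joints at [1.143, 0.434, 0.025, 1.573, -0.012, 1.134, -0.075], TCP at [0.199, -0.592, 0.227] pointing down, gripper open.
Joint ranges: [-2.62, 2.62], [-0.44, 2.09], [-1.27, 1.32], [0.08, 2.57], [-1.32, 4.46], [0.12, 2], [-2.74, 2.74]. Speed limits (rad/s): [2.22, 2.22, 3.01, 3.01, 3.14, 3.14, 3.14].

INTERFACE

Orientations are given as a rotation vector (axis times angle).
In Python, from cell import readout, vision, sign_off, arm gives the robot as it stands. The module is installed in compiled form; this text tells all that it offers.
- The arm moves only by the shell command python3 -m creep 'ROWS' [FORCE]. ROWS is JSON, a list of rows, each a list of 5 numbers: the shift along the tool's x, y, z in units of 4 cm (1.0 is 4 cm), then the turn about the tool's z in units of 4 degrees (1.0 is 4 degrees), then the opening, from 0 (shut) to 1 (fully open). A call has 1 to 12 rows; each row shifts and turns the commanded pose from where the row before left it, along the tool's axes as they then stand; what a row does not reach is not made up. A row lasts 1/8 s, in which the tool goes at most 62.5 mm and 10.7 degrees, less where a joint would pass 70% of its speed; a pose out of reach is approached as far as the arm can. A call with a number of a shift or a turn outside -1 to 1 is refused whole. A call with a gripper value outside its range is refused whole. The fingers move at their own pace and stop on an object; FORCE is the grip in N (left out, the last holds). Time passes only in rows, so rows that do not move let the fingers close. It gives the time, the measured TCP pose, the force, the opening and the grip force at its end, in the units of the state.
- readout.observe(): the state, without advancing time (a new reading comes with each control period).
- vision.get_image(name): name is "side" or "top"; returns a dict with "pixels" (480x640x3 uint8, blue, green, red), "z_map" (480x640 float32, m along the optical axis (not along the pixel's ray), 0 where there is no reading), "camera_matrix" (3x3 intrinsics, pixels), "position" and "rotation" of the camera in the world. Camera axes: x right, y up, looking along -z (the intrinsics and any distortion apply to the point x, -y, -z); pixel columns grow to the right and rows downward; lengths in m; the calibration is good to about 2 mm. A picture is of the moment at which its call begins.
- sign_off(): hands the job in; it is judged then, once.
The state is a dict: "clock": time; "joints": joint angles; "dq": joint speeds; "joint_efforts": joint torques, N m; "position": TCP position; "ee_rot": TCP orientation; "force": force on the tool from outside, world axes, zero at the start; "ft_torque": the same for the moment, N m; "width": opening from 0.0 (shut) to 1.0 (fully open); "gripper_force": force on a finger pad.
Only numpy, scipy, OpenCV 4.12 (cv2) and the standard library are available. Lean on these libraries where they do the work, as an engineer would, in place of code of your own. Each camera call takes 0.05 s, during which the arm holds its last target. There are 200 camera calls.

## Working session

There is one attempt and no reset: what is moved stays moved. The work goes in short steps, Python scripts to look and compute and a shell command to move; the robot and the scene stay as the last step left them, time stands still between calls to the robot, and variables do not carry over. Pictures are saved under pics/ and viewed, at most 10 in all, crops included, and the job is handed in when it is done.

```bash
mkdir -p pics
cat > h.py <<'E'
import numpy as np, cv2
from cell import readout, vision, sign_off, arm
from scipy.spatial.transform import Rotation as R
def grab(n,save=None):
    im=vision.get_image(n)
    if save: cv2.imwrite('pics/'+save,im['pixels'])
    z=im['z_map'];K=np.array(im['camera_matrix']);v,u=np.mgrid[:480,:640]
    Rm=np.array(im['rotation'])
    if Rm.shape!=(3,3): Rm=R.from_rotvec(Rm).as_matrix()
    c=np.stack([(u-K[0,2])/K[0,0]*z,-(v-K[1,2])/K[1,1]*z,-z],-1)
    P=c@Rm.T+np.array(im['position']); P[z==0]=np.nan
    return im['pixels'],P,im
E
python3 - <<'E'
from h import *
for n in('top','side'):
    p,P,im=grab(n,n+'0.png'); print(n,im['position'],im['rotation'],im['camera_matrix'],[k for k in im])
    np.save(n+'.npy',P)
s=readout.observe();print(s['position'],s['ee_rot'],R.from_rotvec(s['ee_rot']).as_matrix().round(3),s['width'],s['clock'],arm.tcp_to_grasp)
E
```

```text
top [ 0.43985276 -0.19318124  1.17854784] [ 0.16150215 -0.14638832 -1.53867386] [[596.90458741   0.         320.84433465]
 [  0.         596.90458741 236.52908938]
 [  0.           0.           1.        ]] ['pixels', 'z_map', 'camera_matrix', 'position', 'rotation']
side [0.59218374 0.68672962 0.87707921] [ 0.02207507 -1.26179669 -2.80575005] [[565.79006829   0.         322.59981568]
 [  0.         565.79006829 236.45382392]
 [  0.           0.           1.        ]] ['pixels', 'z_map', 'camera_matrix', 'position', 'rotation']
[ 0.19922501 -0.59192133  0.22603962] [-3.09895567e+00 -5.07603828e-01  5.67711003e-04] [[ 0.948  0.319 -0.001]
 [ 0.319 -0.948  0.001]
 [-0.    -0.001 -1.   ]] 1.002298986548353 0.1 -0.0188
```

View pics/top0.png

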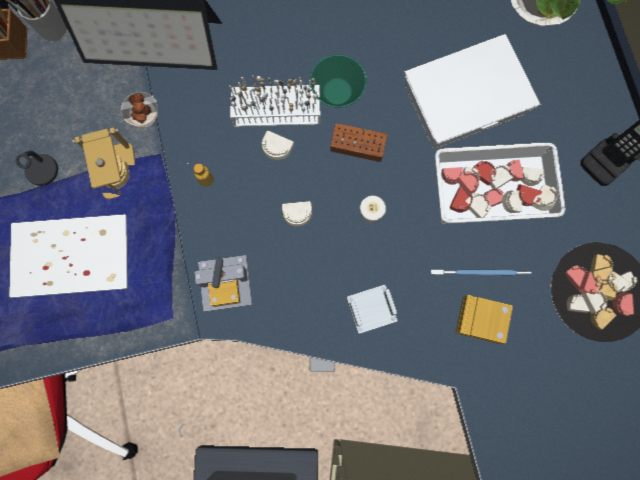

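View pics/side0.png

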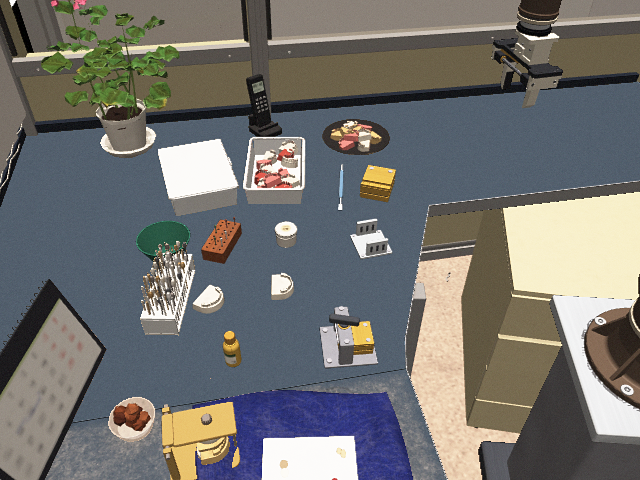

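The top view shows two brass blocks. The one at (223,292) sits in the grey press under the dark bar (220,272); the loose one at (485,318) is a larger look-alike. The cradle is at (372,309), the spatula at (480,272), and the plaster models are at (277,145) and (297,212). The flask in the press fits the description, so I'll measure it and confirm with a crop.

```bash
cat > m.py <<'E'
from h import *
def yaw(pts):
    r=cv2.minAreaRect((pts*1000).astype(np.float32)); b=cv2.boxPoints(r)/1000
    return np.array(r[0])/1000,np.array(r[1]),r[2],b
def rep(name,P,mask):
    q=P[mask]; q=q[np.isfinite(q[:,0])]
    c,s,a,b=yaw(q[:,:2]); print(name,len(q),'c',c.round(4),'size mm',s.round(1),'ang',round(a,1),'z',np.percentile(q[:,2],[5,50,95]).round(4))
E
python3 - <<'E'
from m import *
p=cv2.imread('pics/top0.png');P=np.load('top.npy');hsv=cv2.cvtColor(p,cv2.COLOR_BGR2HSV)
v,u=np.mgrid[:480,:640]
def box(a,b,c,d): return (u>=a)&(u<b)&(v>=c)&(v<d)
br=(hsv[...,0]>15)&(hsv[...,0]<32)&(hsv[...,1]>120)
Z=P[...,2]
rep('flask top',P,box(200,250,270,315)&br&(Z>.03))
rep('big',P,box(450,520,285,350)&br)
pr=box(185,262,245,320)
rep('bridge',P,pr&(Z>.055)&(Z<.069))
rep('bar',P,pr&(Z>.078))
rep('base',P,pr&(Z>.003)&(Z<.012))
rep('press all',P,pr&(Z>.003))
cr=box(340,405,280,340)
rep('cheeks',P,cr&(Z>.035)); rep('cradle',P,cr&(Z>.004)); rep('floor',P,cr&(Z>.004)&(Z<.012))
q=P[box(300,420,230,260)][:,2];print('table z',np.nanmedian(q))
a=cv2.resize(p[240:330,180:270],(400,400),interpolation=cv2.INTER_CUBIC);b=cv2.resize(p[270:360,335:425],(400,400),interpolation=cv2.INTER_CUBIC)
cv2.imwrite('pics/crop.png',np.hstack([a,b]))
ps=cv2.imread('pics/side0.png');Ps=np.load('side.npy');Zs=Ps[...,2];hs=cv2.cvtColor(ps,cv2.COLOR_BGR2HSV)
pr=box(310,385,295,370)
brs=(hs[...,0]>15)&(hs[...,0]<32)&(hs[...,1]>120)
rep('s flask',Ps,pr&brs&(Zs>.035));rep('s bar',Ps,pr&(Zs>.078));rep('s base',Ps,pr&(Zs>.003)&(Zs<.012))
cr=box(340,400,210,262);rep('s cheeks',Ps,cr&(Zs>.04));rep('s cradle',Ps,cr&(Zs>.004))
E
```

```text
flask top 527 c [0.5537 0.0053] size mm [44.5 53.7] ang 10.5 z [0.0346 0.0392 0.043 ]
big 1880 c [ 0.5156 -0.499 ] size mm [99.6 74.2] ang 77.1 z [0.0318 0.0435 0.0475]
bridge 528 c [0.5857 0.0115] size mm [27.  92.2] ang 9.6 z [0.0596 0.0647 0.0683]
bar 218 c [0.5853 0.0115] size mm [13.4 55.2] ang 83.9 z [0.0816 0.0862 0.0897]
base 1530 c [0.578  0.0135] size mm [148.5 154.4] ang 2.0 z [0.0032 0.0055 0.0102]
press all 3109 c [0.578  0.0135] size mm [148.5 154.4] ang 2.0 z [0.0034 0.0133 0.0846]
cheeks 240 c [ 0.5327 -0.281 ] size mm [49.4 78.4] ang 19.0 z [0.0398 0.046  0.0499]
cradle 1774 c [ 0.5314 -0.2828] size mm [115.  125.7] ang 1.3 z [0.0044 0.0083 0.0468]
floor 1419 c [ 0.5314 -0.2828] size mm [115.  125.7] ang 1.3 z [0.0044 0.0076 0.011 ]
table z 0.000842475491196093
s flask 409 c [0.5658 0.0143] size mm [75.7 56.1] ang 18.3 z [0.0358 0.0382 0.0652]
s bar 225 c [0.5865 0.0139] size mm [16.2 55.7] ang 85.5 z [0.0792 0.0847 0.0879]
s base 1047 c [ 0.5749 -0.0254] size mm [149.8 184. ] ang 4.3 z [0.0033 0.006  0.0097]
s cheeks 161 c [ 0.5344 -0.2772] size mm [49.2 84.7] ang 21.6 z [0.0405 0.0443 0.0475]
s cradle 1038 c [ 0.535  -0.3157] size mm [181.  120.1] ang 78.0 z [0.0048 0.0136 0.0452]
```

View pics/crop.png

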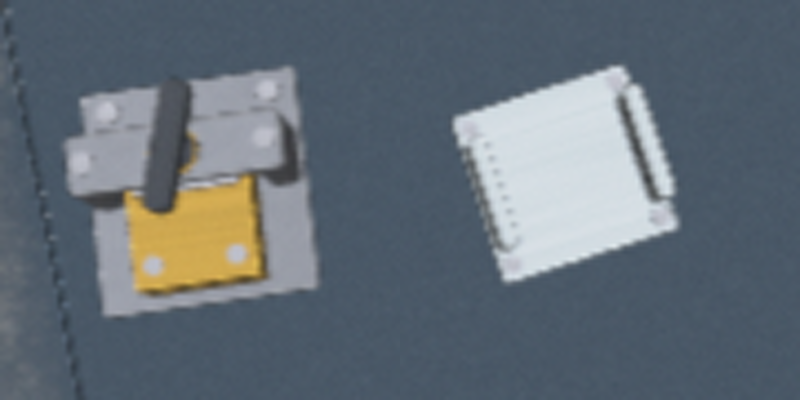

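The crop shows the small flask in the press with its mouth towards the robot, the bar leaning at about (165,145), and the cradle on the right, empty. Measured values:

| Item | Position | Yaw | Check against description |
|---|---|---|---|
| Press axis | ≈ (0.586, 0.0125) | ≈ 10° | – |
| Flask | – | – | 53.7 mm wide, matching the small one; the loose block is larger (about 74 × 100 mm outline) |
| T-bar | – | ≈ -5.5° | joint ≈ 0.27, top at 86 mm |
| Cradle | ≈ (0.533, -0.280) | ≈ 19.5° | – |

I'm moving to the bar now and will grip at yaw 174° to leave J7 room for the clockwise turn.

```bash
cat > go.py <<'E'
import sys
from h import *
s=readout.observe();p=np.array(s['position']);M=R.from_rotvec(s['ee_rot']).as_matrix();y=np.degrees(np.arctan2(M[1,0],M[0,0]))
print('t',round(s['clock'],2),'p',p.round(4),'yaw',y.round(2),'j7',np.round(s['joints'][6],2),'w',round(s['width'],3),'gf',round(s['gripper_force'],1),'F',np.round(s['force'],1))
if len(sys.argv)>4:
    t=np.array([float(a) for a in sys.argv[1:4]]);ty=float(sys.argv[4])
    print('units shift',(M.T@(t-p)/.04).round(2),'turn',(-((ty-y+180)%360-180)/4).round(2))
E
python3 -m creep '[[0.93,-0.75,0,0,0.4],[0.93,-0.75,0,0,0.4],[0.93,-0.75,0,0,0.4],[0.93,-0.75,0,0,0.4],[0.93,-0.75,0,0,0.4],[0.93,-0.75,0,0,0.4],[0.93,-0.75,0,0,0.4],[0.93,-0.75,0,0,0.4],[0.93,-0.75,0,0,0.4],[0.93,-0.75,0,0,0.4],[0.93,-0.75,0,0,0.4],[0.93,-0.75,0,0,0.4]]'
python3 -m creep '[[0.93,-0.75,0,0,0.4],[0.93,-0.75,0,0,0.4],[0.93,-0.75,0,0,0.4],[0,0,0,-1,0.4],[0,0,0,-1,0.4],[0,0,0,-1,0.4],[0,0,0,-1,0.4],[0,0,0,-1,0.4],[0,0,0,-1,0.4],[0,0,0,-1,0.4],[0,0,0,-1,0.4],[0,0,0,-1,0.4]]'
python3 -m creep '[[0,0,0,-1,0.4],[0,0,0,-1,0.4],[0,0,0,-1,0.4],[0,0,0,-1,0.4],[0,0,0,-1,0.4],[0,0,0,-1,0.4],[0,0,0,-1,0.4],[0,0,0,-1,0.4],[0,0,0,-1,0.4],[0,0,0,-1,0.4],[0,0,0,-1,0.4],[0,0,0,-1,0.4]]'
python3 go.py 0.586 0.0125 0.12 174.5
```

```text
clock: 1.6
position: [0.5081, -0.1074, 0.2265]
ee_rot: [3.1, 0.508, -0.001]
force: [0.6, -0.6, 0.4]
width: 0.403
gripper_force: 0.0
clock: 3.1
position: [0.5844, 0.0121, 0.2263]
ee_rot: [-2.79, -1.444, 0.001]
force: [0.6, 0.6, 0.4]
width: 0.4
gripper_force: 0.0
clock: 4.6
position: [0.5844, 0.012, 0.2263]
ee_rot: [-1.961, -2.454, 0.001]
force: [0.4, 0.3, -0.6]
width: 0.398
gripper_force: 0.0
t 4.6 p [0.5844 0.012  0.2263] yaw 102.73 j7 -0.14 w 0.398 gf 0.0 F [ 0.4  0.3 -0.6]
units shift [0.   0.04 2.66] turn -17.94
```

```bash
python3 -m creep '[[0,0,0,-1,0.4],[0,0,0,-1,0.4],[0,0,0,-1,0.4],[0,0,0,-1,0.4],[0,0,0,-1,0.4],[0,0,0,-1,0.4],[0,0,0,-1,0.4],[0,0,0,-1,0.4],[0,0,0,-1,0.4],[0,0,0.3,-1,0.4],[0,0,0.5,-1,0.4],[0,0,0.5,-1,0.4]]'
python3 -m creep '[[0,0,0.5,-1,0.4],[0,0,0.3,-1,0.4],[0,0,0.3,-1,0.4],[0,0,0.2,-1,0.4],[0,0,0,-1,0.4],[0,0,0,-1,0.4],[0,0,0,0,0.4]]' | head -2
python3 - <<'E'
from m import *
p,P,im=grab('side','s1.png');cv2.imwrite('pics/s1c.png',cv2.resize(p[250:390,270:420],(800,600)[:2] if 0 else (600,560),interpolation=cv2.INTER_CUBIC))
E
python3 go.py 0.586 0.0125 0.0685 174.5
```

```text
clock: 6.1
position: [0.5845, 0.012, 0.1739]
ee_rot: [-0.794, -3.039, 0.0]
force: [0.4, 0.3, 0.4]
width: 0.401
gripper_force: 0.0
clock: 6.98
position: [0.5844, 0.012, 0.1223]
t 7.03 p [0.5845 0.012  0.1224] yaw 174.51 j7 0.88 w 0.4 gf 0.0 F [-0.2  0.1  0.3]
units shift [-0.04  0.02  1.35] turn 0.0
```

View pics/s1c.png

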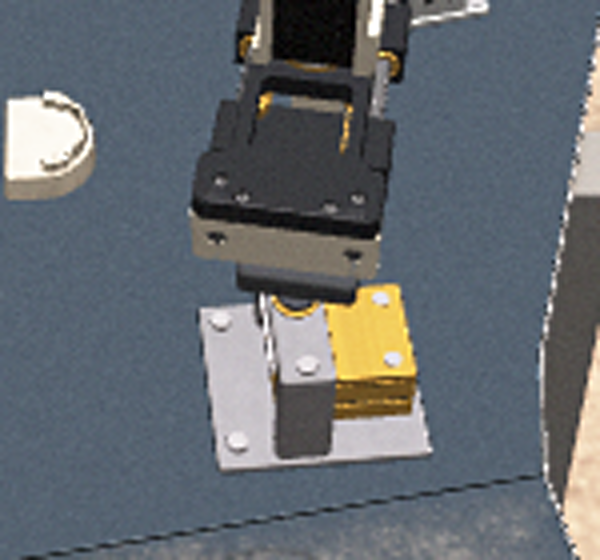

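The picture shows the gripper directly over the bar at about (300,270), the bridge below it, and the flask clear in front. Descending and gripping.

```bash
python3 -m creep '[[-0.04,0.02,0.4,0,0.4],[0,0,0.4,0,0.4],[0,0,0.3,0,0.4],[0,0,0.22,0,0.4],[0,0,0,0,0.4],[0,0,0,0,0.05],[0,0,0,0,0.05],[0,0,0,0,0.05],[0,0,0,0,0.05],[0,0,0,0,0.05]]' 30; python3 go.py
```

```text
clock: 8.28
position: [0.5867, 0.0111, 0.071]
ee_rot: [0.15, 3.137, -0.004]
force: [-3.0, -5.7, 8.7]
width: 0.136
gripper_force: 61.1
t 8.28 p [0.5867 0.0111 0.071 ] yaw 174.53 j7 0.83 w 0.136 gf 61.1 F [-3.  -5.7  8.7]
```

```bash
python3 -m creep '[[0,0,-0.03,0,0.05],[0,0,0,0,0.05],[0,0,-0.005,1,0.05],[0,0,-0.005,1,0.05],[0,0,-0.005,1,0.05],[0,0,-0.005,1,0.05],[0,0,0,0,0.05]]' 25; python3 go.py;python3 -c "
from h import *;print(readout.observe()['ft_torque'])"
```

```text
clock: 9.15
position: [0.5865, 0.011, 0.0719]
ee_rot: [0.587, 3.086, -0.003]
force: [1.1, -6.3, -0.9]
width: 0.135
gripper_force: 49.6
t 9.15 p [0.5865 0.011  0.0719] yaw 158.46 j7 0.59 w 0.135 gf 49.6 F [ 1.1 -6.3 -0.9]
[-1.32994517 -0.48516058 -0.05819276]
```

Wrist torque about z is about 0.06 N m, so the screw is turning. Continuing.

```bash
python3 -m creep '[[0,0,-0.005,1,0.05],[0,0,-0.005,1,0.05],[0,0,-0.005,1,0.05],[0,0,-0.005,1,0.05],[0,0,-0.005,1,0.05],[0,0,-0.005,1,0.05],[0,0,-0.005,1,0.05],[0,0,-0.005,1,0.05],[0,0,-0.005,1,0.05],[0,0,-0.005,1,0.05],[0,0,-0.005,1,0.05],[0,0,-0.005,1,0.05]]';python3 go.py
python3 -m creep '[[0,0,-0.005,1,0.05],[0,0,-0.005,1,0.05],[0,0,-0.005,1,0.05],[0,0,-0.005,1,0.05],[0,0,-0.005,1,0.05],[0,0,-0.005,1,0.05],[0,0,-0.005,1,0.05],[0,0,-0.005,1,0.05],[0,0,-0.005,1,0.05],[0,0,-0.005,1,0.05],[0,0,-0.005,1,0.05],[0,0,-0.005,1,0.05]]' >/dev/null
python3 -m creep '[[0,0,-0.005,1,0.05],[0,0,-0.005,1,0.05],[0,0,-0.005,1,0.05],[0,0,-0.005,1,0.05],[0,0,-0.005,1,0.05],[0,0,-0.005,1,0.05],[0,0,0,0,0.05]]';python3 go.py;python3 -c "
from h import *;print(readout.observe()['ft_torque'])"
```

```text
clock: 10.65
position: [0.5864, 0.0109, 0.074]
ee_rot: [1.792, 2.579, -0.003]
force: [1.7, -5.8, -4.2]
width: 0.138
gripper_force: 48.9
t 10.65 p [0.5864 0.0109 0.074 ] yaw 110.4 j7 -0.11 w 0.138 gf 48.9 F [ 1.7 -5.8 -4.2]
clock: 13.02
position: [0.5861, 0.011, 0.0772]
ee_rot: [2.965, 1.035, -0.002]
force: [1.5, -6.7, -6.8]
width: 0.137
gripper_force: 47.1
t 13.03 p [0.5861 0.011  0.0772] yaw 38.47 j7 -1.15 w 0.137 gf 47.1 F [ 1.5 -6.7 -6.8]
[-1.55771028 -0.52325829 -0.06291732]
```

```bash
python3 -m creep '[[0,0,0,0,0.4],[0,0,0,0,0.4],[0,0,0,0,0.4],[0,0,-0.5,0,0.4],[0,0,-0.5,0,0.4],[0,0,-0.6,1,0.7],[-0.5,0,0,1,0.7],[-0.7,0,0,1,0.7],[-0.7,0,0,1,0.7],[-0.7,0,0,1,0.7],[0,0,0,1,0.7],[0,0,0,1,0.7]]'
python3 - <<'E'
from m import *
p,P,im=grab('side','s2.png');v,u=np.mgrid[:480,:640];Z=P[...,2]
hs=cv2.cvtColor(p,cv2.COLOR_BGR2HSV);box=(u>=310)&(u<385)&(v>=290)&(v<370)
dark=(hs[...,2]<90)
rep('bar',P,box&(Z>.082)&(Z<.1));br=(hs[...,0]>15)&(hs[...,0]<32)&(hs[...,1]>120)
rep('flask',P,box&br&(Z>.036)&(Z<.046))
cv2.imwrite('pics/s2c.png',cv2.resize(p[230:390,260:420],(600,600),interpolation=cv2.INTER_CUBIC))
E
python3 go.py
```

```text
clock: 14.52
position: [0.4948, -0.0359, 0.1423]
ee_rot: [-3.128, -0.287, -0.001]
force: [0.1, -0.2, 0.2]
width: 0.7
gripper_force: 0.0
bar 231 c [0.5864 0.015 ] size mm [55.6 14.2] ang 37.6 z [0.0829 0.0905 0.0938]
flask 384 c [0.5517 0.0084] size mm [37.1 56.4] ang 9.5 z [0.0364 0.0382 0.041 ]
t 14.57 p [ 0.495  -0.0358  0.1422] yaw 10.3 j7 -1.48 w 0.697 gf 0.0 F [-0.8  1.   0.4]
```

View pics/s2c.png

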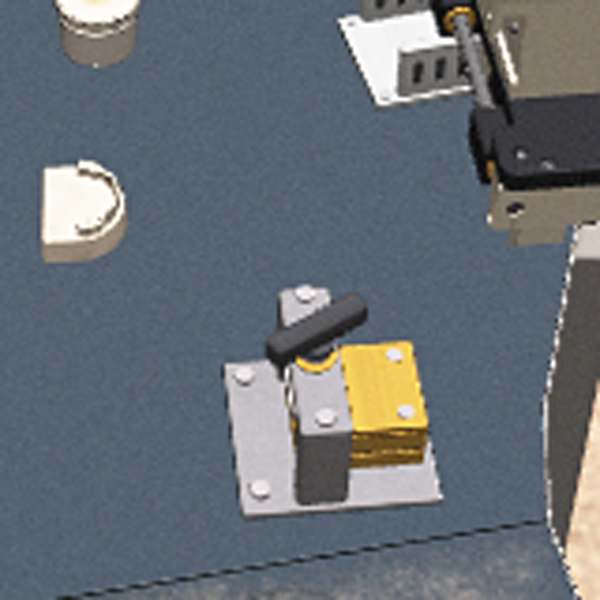

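The picture shows the bar turned to about (318,328) and raised, with the rib free. Bar yaw went from -5.5° to 37.6°, a 137° clockwise turn, so the joint is at about 2.65. The flask is undisturbed at (385,390). Next I'll grip it shallowly by the sides, so the gripper body clears the bar top at 92 mm.

```bash
python3 go.py 0.5535 0.0053 0.0295 10.2
```

```text
t 14.57 p [ 0.495  -0.0358  0.1422] yaw 10.3 j7 -1.48 w 0.697 gf 0.0 F [-0.8  1.   0.4]
units shift [ 1.62 -0.75  2.82] turn 0.02
```

```bash
python3 -m creep '[[0.8,-0.4,0,0,0.75],[0.82,-0.35,0,0,0.75],[0,0,0.7,0,0.75],[0,0,0.7,0,0.75],[0,0,0.6,0,0.75],[0,0,0.4,0,0.75],[0,0,0.3,0,0.75],[0,0,0.1,0,0.75],[0,0,0,0,0.75]]' 45;python3 go.py 0.5535 0.0053 0.0295 10.2
```

```text
clock: 15.7
position: [0.5533, 0.0054, 0.0302]
ee_rot: [3.128, 0.291, 0.001]
force: [-0.5, 0.8, 0.2]
width: 0.751
gripper_force: 0.0
t 15.7 p [0.5533 0.0054 0.0302] yaw 10.61 j7 -1.58 w 0.751 gf 0.0 F [-0.5  0.8  0.2]
units shift [0.   0.   0.02] turn 0.1
```

```bash
python3 -m creep '[[0,0,0.03,0,0.4],[0,0,0,0,0.4],[0,0,0,0,0.4],[0,0,0,0,0.4],[0,0,0,0,0.4]]' 45;python3 -m creep '[[-0.2,0,0,0,0.4],[-0.2,0,0,0,0.4],[-0.2,0,0,0,0.4],[-0.2,0,0,0,0.4],[0,0,0,0,0.4]]'
```

```text
clock: 16.32
position: [0.5534, 0.0053, 0.0291]
ee_rot: [3.128, 0.29, 0.001]
force: [-0.5, -1.2, 6.1]
width: 0.582
gripper_force: 44.9
clock: 16.95
position: [0.5207, -0.0008, 0.029]
ee_rot: [3.128, 0.29, -0.001]
force: [0.1, 0.3, 10.0]
width: 0.58
gripper_force: 44.9
```

```bash
python3 -m creep '[[-0.3,0,0,0,0.4],[-0.3,0,0,0,0.4],[0,0,0,0,0.4],[0,0,-0.2,0,0.4],[0,0,-0.3,0,0.4],[0,0,-0.4,0,0.4],[0,0,-0.4,0,0.4],[0,0,0,0,0.4]]'
python3 - <<'E'
from h import *
grab('side','s3.png');p=cv2.imread('pics/s3.png');cv2.imwrite('pics/s3c.png',cv2.resize(p[230:390,270:430],(600,600),interpolation=cv2.INTER_CUBIC))
E
python3 go.py .53 -.13 .08 19.5
```

```text
clock: 17.95
position: [0.4987, -0.005, 0.0819]
ee_rot: [3.128, 0.29, 0.003]
force: [-0.0, 0.2, -3.2]
width: 0.579
gripper_force: 45.0
t 18.0 p [ 0.4982 -0.005   0.0811] yaw 10.6 j7 -1.56 w 0.579 gf 45.0 F [-0.6 -1.2 -3.5]
units shift [0.21 3.22 0.03] turn -2.23
```

View pics/s3c.png

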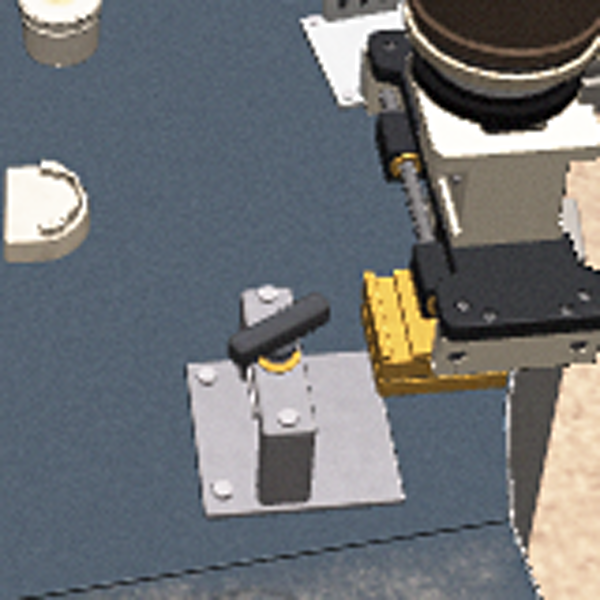

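The flask hangs level at about (440,330), clear of the press. I'll carry it to open worktop between press and cradle.

```bash
python3 -m creep '[[0.1,0.7,0,0,0.4],[0.1,0.8,0,0,0.4],[0,0.8,0,0,0.4],[0,0.6,0,-0.6,0.4],[0,0.3,0,-0.8,0.4],[0,0,0.3,-0.8,0.4],[0,0,0.4,0,0.4],[0,0,0.3,0,0.4],[0,0,0.3,0,0.4],[0,0,0.1,0,0.4],[0,0,0,0,0.4]]';python3 go.py .53 -.13 .0235 19.5
```

```text
clock: 19.38
position: [0.5299, -0.1291, 0.0245]
ee_rot: [-3.097, -0.53, 0.001]
force: [0.0, 0.6, -2.9]
width: 0.583
gripper_force: 45.0
t 19.38 p [ 0.5299 -0.1291  0.0245] yaw 19.41 j7 -1.2 w 0.583 gf 45.0 F [ 0.   0.6 -2.9]
units shift [-0.01  0.02  0.03] turn -0.02
```

Not quite touching, so I'll lower it a bit more, release, lift, and turn 90° counter-clockwise (yaw about 109.5°).

```bash
python3 -m creep '[[0,0,0.04,0,0.4],[0,0,0.03,0,0.4],[0,0,0,0,0.4]]';python3 -m creep '[[0,0,0,0,0.75],[0,0,0,0,0.75],[0,0,0,0,0.75],[0,0,0,0,0.75],[0,0,-0.4,0,0.75],[0,0,-0.6,0,0.75],[0,0,-0.6,-1,1],[0,0,-0.6,-1,1],[0,0,-0.2,-1,1],[0,0,0,-1,1],[0,0,0,-1,1],[0,0,0,-1,1]]'
python3 -m creep '[[0,0,0,-1,1],[0,0,0,-1,1],[0,0,0,-1,1],[0,0,0,-1,1],[0,0,0,-1,1],[0,0,0,-1,1],[0,0,0,-1,1],[0,0,0,-1,1],[0,0,0,-1,1],[0,0,0,-1,1],[0,0,0,-1,1],[0,0,0,-1,1]]' >/dev/null
python3 -m creep '[[0,0,0,-1,1],[0,0,0,-1,1],[0,0,0,-1,1],[0,0,0,-1,1],[0,0,0,-0.5,1],[0,0,0,0,1]]' >/dev/null
python3 - <<'E'
from m import *
p,P,im=grab('side','s4.png');v,u=np.mgrid[:480,:640];Z=P[...,2];hs=cv2.cvtColor(p,cv2.COLOR_BGR2HSV)
br=(hs[...,0]>15)&(hs[...,0]<32)&(hs[...,1]>120)&(P[...,0]>.45)&(P[...,0]<.62)&(P[...,1]>-.2)&(P[...,1]<-.06)
rep('flask top',P,br&(Z>.027)&(Z<.05)); rep('all',P,br&(Z>.004)&(Z<.05))
ch=(P[...,0]>.47)&(P[...,0]<.6)&(P[...,1]>-.34)&(P[...,1]<-.22);rep('cheeks',P,ch&(Z>.042)&(Z<.048))
p,P,im=grab('top','t4.png');Z=P[...,2];hs=cv2.cvtColor(p,cv2.COLOR_BGR2HSV)
ch=(P[...,0]>.47)&(P[...,0]<.6)&(P[...,1]>-.34)&(P[...,1]<-.22);rep('t cheeks',P,ch&(Z>.042)&(Z<.05))
w=ch&(hs[...,2]>165)&(hs[...,1]<60);rep('t white',P,w);rep('t white low',P,w&(Z<.014))
cv2.imwrite('pics/s4c.png',np.hstack([cv2.resize(cv2.imread('pics/s4.png')[190:350,290:440],(400,426)),cv2.resize(p[260:360,280:420][:, :94],(400,426))]))
E
python3 go.py
```

```text
clock: 19.75
position: [0.5304, -0.1293, 0.0231]
ee_rot: [3.096, 0.529, 0.002]
force: [-2.3, 0.6, 7.2]
width: 0.581
gripper_force: 44.9
clock: 21.25
position: [0.5301, -0.1293, 0.1191]
ee_rot: [2.917, 1.165, 0.001]
force: [0.7, -0.5, -0.4]
width: 0.997
gripper_force: 0.0
flask top 560 c [ 0.541  -0.1223] size mm [64.5 57.9] ang 19.3 z [0.0278 0.0316 0.0343]
all 880 c [ 0.5413 -0.1216] size mm [65.5 59. ] ang 19.2 z [0.007  0.03   0.0339]
cheeks 63 c [ 0.5227 -0.2443] size mm [47.5 13.8] ang 20.6 z [0.0424 0.0448 0.0475]
t cheeks 202 c [ 0.5326 -0.2809] size mm [49.1 78.3] ang 18.7 z [0.0434 0.0463 0.0489]
t white 1514 c [ 0.5327 -0.2816] size mm [75.3 80.7] ang 18.9 z [0.0044 0.0084 0.0471]
t white low 1313 c [ 0.5327 -0.2816] size mm [75.3 80.7] ang 18.9 z [0.0041 0.008  0.0116]
t 23.6 p [ 0.53   -0.1293  0.1182] yaw 109.34 j7 0.18 w 0.999 gf 0.0 F [0.4 0.1 0.1]
```

View pics/s4c.png

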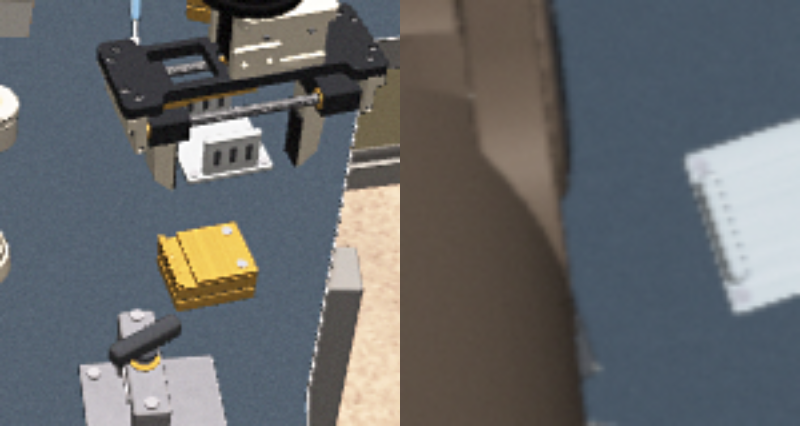

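The picture shows the flask flat and released on the worktop at (208,265), with the cradle behind it. I'll take it by its ends at (0.5405, -0.1255), yaw 109.3°.

```bash
python3 go.py .5405 -.1255 .009 109.3
```

```text
t 23.6 p [ 0.53   -0.1293  0.1182] yaw 109.34 j7 0.18 w 0.999 gf 0.0 F [0.4 0.1 0.1]
units shift [0.   0.28 2.73] turn 0.01
```

```bash
python3 -m creep '[[0,0.28,0,0,1],[0,0,0.6,0,1],[0,0,0.6,0,1],[0,0,0.6,0,1],[0,0,0.5,0,1],[0,0,0.3,0,1],[0,0,0.13,0,1],[0,0,0,0,1]]' 20; python3 -m creep '[[0,0,0,0,0.5],[0,0,0,0,0.5],[0,0,0,0,0.5],[0,0,0,0,0.5],[0,0,0,0,0.5]]' 20;python3 -m creep '[[0,0,0,0,0.5],[0,0,-0.3,0,0.5],[0,0,-0.5,0,0.5],[0,0,-0.6,0,0.5],[0,0,-0.2,0,0.5],[0,0,0,0,0.5]]' 45
python3 - <<'E'
from m import *
p,P,im=grab('side','s5.png');Z=P[...,2];hs=cv2.cvtColor(p,cv2.COLOR_BGR2HSV)
br=(hs[...,0]>15)&(hs[...,0]<32)&(hs[...,1]>120)&(P[...,0]>.45)&(P[...,0]<.62)&(P[...,1]>-.2)&(P[...,1]<-.06)
rep('flask',P,br&(Z>.02)&(Z<.13));rep('side face',P,br&(Z>.065)&(Z<.085)&(P[...,1]>-.12))
E
python3 go.py .533 -.281 .079 108.9
```

```text
clock: 24.6
position: [0.5408, -0.1254, 0.0088]
ee_rot: [1.815, 2.564, 0.0]
force: [0.2, 0.1, 0.9]
width: 1.003
gripper_force: 0.0
clock: 25.22
position: [0.5407, -0.1256, 0.009]
ee_rot: [1.815, 2.564, 0.0]
force: [0.0, 0.1, 4.9]
width: 0.698
gripper_force: 20.0
clock: 25.98
position: [0.5405, -0.1257, 0.0729]
ee_rot: [1.815, 2.563, 0.0]
force: [0.1, 0.7, -3.4]
width: 0.695
gripper_force: 44.9
flask 842 c [ 0.5402 -0.1215] size mm [66.3 56.1] ang 19.1 z [0.0695 0.0936 0.0979]
side face 215 c [ 0.5351 -0.1042] size mm [64.2 19.6] ang 17.7 z [0.0672 0.0747 0.0838]
t 26.02 p [ 0.5401 -0.1256  0.0723] yaw 109.39 j7 0.13 w 0.697 gf 44.9 F [-0.5  0.2 -3.2]
units shift [-3.6  -1.46 -0.17] turn 0.12
```

```bash
python3 -m creep '[[-0.7,-0.3,-0.1,0,0.5],[-0.8,-0.3,-0.1,0,0.5],[-0.8,-0.3,0,0,0.5],[-0.8,-0.36,0,0,0.5],[-0.5,-0.2,0,0.12,0.5],[0,0,0,0,0.5],[0,0,0,0,0.5]]'
python3 - <<'E'
from m import *
for n in('side','top'):
    p,P,im=grab(n,n+'6.png');Z=P[...,2];hs=cv2.cvtColor(p,cv2.COLOR_BGR2HSV)
    br=(hs[...,0]>15)&(hs[...,0]<32)&(hs[...,1]>120)&(P[...,0]>.45)&(P[...,0]<.62)&(P[...,1]>-.36)&(P[...,1]<-.2)
    if br.sum()>50: rep('flask',P,br&(Z>.06)&(Z<.13))
p=cv2.imread('pics/side6.png');cv2.imwrite('pics/s6c.png',cv2.resize(p[165:285,310:430],(600,600),interpolation=cv2.INTER_CUBIC))
E
python3 go.py .533 -.281 .079 108.9
```

```text
clock: 26.9
position: [0.5335, -0.279, 0.0804]
ee_rot: [-1.824, -2.557, -0.001]
force: [0.2, 0.6, -3.5]
width: 0.693
gripper_force: 44.9
flask 704 c [ 0.5337 -0.2746] size mm [66.1 60.4] ang 20.5 z [0.0765 0.1006 0.1051]
t 27.0 p [ 0.5337 -0.2789  0.0807] yaw 109.05 j7 0.4 w 0.693 gf 44.9 F [-0.7 -0.  -4. ]
units shift [-0.04 -0.03  0.04] turn 0.04
```

View pics/s6c.png

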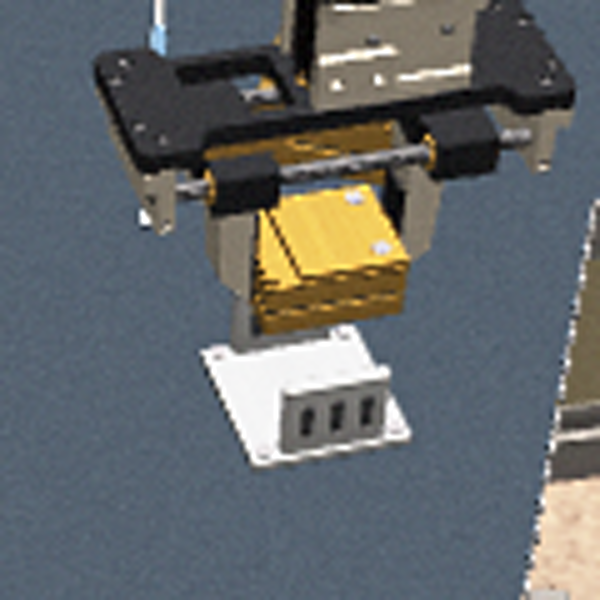

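The flask hangs level over the cradle: flask at (330,250), cradle at (310,400). Small correction, then down.

```bash
python3 -m creep '[[-0.05,-0.03,0.2,0,0.5],[0,0,0.3,0,0.5],[0,0,0.3,0,0.5],[0,0,0.2,0,0.5],[0,0,0.2,0,0.5],[0,0,0.15,0,0.5],[0,0,0,0,0.5]]';python3 go.py .533 -.281 .0158 108.9
```

```text
clock: 27.88
position: [0.5326, -0.2829, 0.0263]
ee_rot: [-1.826, -2.556, 0.0]
force: [-0.6, -0.1, -3.1]
width: 0.696
gripper_force: 44.9
t 27.88 p [ 0.5326 -0.2829  0.0263] yaw 108.92 j7 0.37 w 0.696 gf 44.9 F [-0.6 -0.1 -3.1]
units shift [0.04 0.03 0.26] turn 0.01
```

```bash
python3 -m creep '[[0.04,0.03,0,0,0.5],[0,0,0.12,0,0.5],[0,0,0.1,0,0.5],[0,0,0.04,0,0.5],[0,0,0,0,0.5]]';python3 go.py .533 -.281 .0158 108.9
```

```text
clock: 28.5
position: [0.5334, -0.2811, 0.0163]
ee_rot: [-1.826, -2.556, 0.0]
force: [-0.1, 1.3, -3.1]
width: 0.693
gripper_force: 44.9
t 28.5 p [ 0.5334 -0.2811  0.0163] yaw 108.93 j7 0.35 w 0.693 gf 44.9 F [-0.1  1.3 -3.1]
units shift [ 0.01 -0.01  0.01] turn 0.01
```

```bash
python3 -m creep '[[0,0,0.03,0,0.5],[0,0,0.03,0,0.5],[0,0,0,0,0.5]]';python3 go.py; python3 -m creep '[[0,0,0,0,0.8],[0,0,0,0,1],[0,0,0,0,1],[0,0,0,0,1],[0,0,-0.4,0,1],[0,0,-0.6,0,1],[0,0,-0.8,0,1],[0,0,-0.8,0,1],[0.9,0,-0.5,0,1],[0.9,0,0,0,1],[0.9,0,0,0,1],[0.9,0,0,0,1]]'
python3 - <<'E'
from m import *
p,P,im=grab('top','t7.png');Z=P[...,2];hs=cv2.cvtColor(p,cv2.COLOR_BGR2HSV)
ch=(P[...,0]>.47)&(P[...,0]<.6)&(P[...,1]>-.35)&(P[...,1]<-.22)
br=(hs[...,0]>15)&(hs[...,0]<32)&(hs[...,1]>120)&ch
rep('flask',P,br&(Z>.033));rep('cheeks',P,ch&~br&(Z>.042));rep('cradle',P,ch&(hs[...,2]>165)&(hs[...,1]<60))
ps,_,_=grab('side','s7.png')
cv2.imwrite('pics/c7.png',np.hstack([cv2.resize(p[260:350,330:420],(400,400),interpolation=cv2.INTER_CUBIC),cv2.resize(ps[190:290,310:410],(400,400),interpolation=cv2.INTER_CUBIC)]))
E
```

```text
clock: 28.88
position: [0.5335, -0.2812, 0.016]
ee_rot: [1.825, 2.556, -0.001]
force: [-9.0, 3.0, 20.9]
width: 0.694
gripper_force: 44.9
t 28.88 p [ 0.5335 -0.2812  0.016 ] yaw 108.92 j7 0.35 w 0.694 gf 44.9 F [-9.   3.  20.9]
clock: 30.38
position: [0.4866, -0.1438, 0.1391]
ee_rot: [1.825, 2.555, 0.0]
force: [0.7, 0.6, -0.6]
width: 1.001
gripper_force: 0.0
flask 841 c [ 0.5325 -0.2806] size mm [62.5 53.2] ang 18.4 z [0.0347 0.0395 0.0433]
cheeks 236 c [ 0.533 -0.281] size mm [62.7 78.1] ang 18.7 z [0.0425 0.0459 0.0502]
cradle 522 c [ 0.5326 -0.2817] size mm [75.1 81.1] ang 19.0 z [0.0051 0.0111 0.0492]
```

View pics/c7.png

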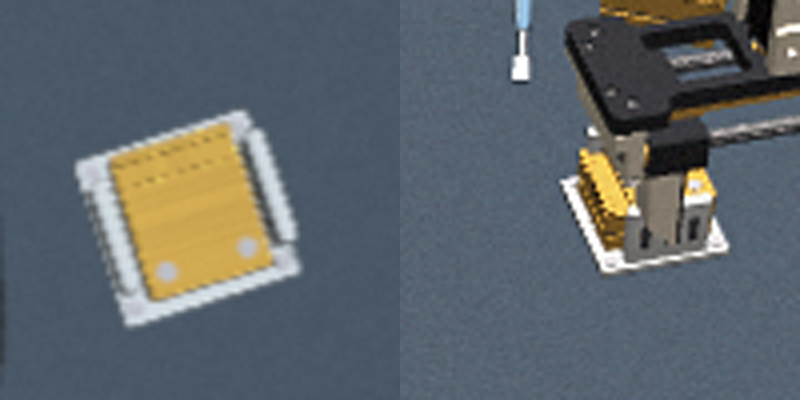

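The left half shows the flask at (190,210) flat between the cheeks, centred within about 1 mm, with its top at 39.5 mm (expected 39). The gripper is clear of it, so I'm handing in.

```bash
python3 -c "
from cell import sign_off;print(sign_off())"
```

```text
the job is handed in; nothing more can be done
None
```

The job is handed in at about 30 s: the small brass flask stands flat in the middle of the cradle, the screw is left loosened (about 2.65 rad), the gripper has let go and is clear, and I moved none of the other things.

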